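# Set the brake pad gap with the knurled wheel

### The arm

A 6-joint arm with a two-finger parallel gripper is mounted at the origin on a cart in front of the work surface, level with it; the furniture and walls round the work are solid. World frame = base frame: x ahead of the robot, y to its left, z up, the work surface at z = 0. Lengths are in m, angles in rad, forces in N, time in s.
With the tool pointing down it reaches from about 0.275 to 0.85 m from the base axis. Payload 19 kg.
Tool frame: the origin (TCP) lies between the finger pads; the fingertips stand 11 mm ahead of it and the grasp point (between the pads) lies 8 mm behind it; z points along the fingers, y is the direction in which the jaws open and shut (so a half turn about z gives the same grasp; the last joint's range is limited). The gripper opens to 85 mm and grips with 20 to 120 N. Pads are 22 mm wide; open, the fingers measure 114 mm over their backs; the gripper's body (76 mm by 85 mm) begins 54 mm behind the grasp point. The pads swing forward as they close: fully open they stand 13 mm farther back than shut.
Start: joints at [-1.457, 0.15, 1.437, -0, 1.554, -0.134], TCP at [0.141, -0.557, 0.242] pointing down, gripper open.
Joint ranges: [-2.8, 2.8], [-0.68, 2.1], [0.12, 2.68], [-1.39, 4.53], [0.16, 2.79], [-2.81, 2.81]. Speed limits (rad/s): [1.89, 1.89, 2.22, 3.01, 3.01, 3.01].

### API

Orientations are given as [roll, pitch, yaw] about the fixed x, y, z axes, in that order (R = Rz(yaw) Ry(pitch) Rx(roll)).
In Python, from plant import manip gives the robot as it stands.
- The arm moves only by the shell command python3 -m pendant 'ROWS' [OPENING] [FORCE]. ROWS is JSON, a list of rows, each an object of numbers: "tx", "ty", "tz": the shift along the world's x, y, z in m; "turn": the turn about the world's z in rad. In form: [{"tx": .., "ty": .., "tz": .., "turn": ..}, ...]. A call has 1 to 5 rows; each row is the pose to reach, as a shift and turn from the pose measured when the call began; what a row does not reach only later rows make up. A row lasts 1/12 s, in which the tool goes at most 41.7 mm and 7.16 degrees, less where a joint would pass 70% of its speed; a pose out of reach is approached as far as the arm can. A call with a gripper value outside its range is refused whole. OPENING is the closure, from 0 (fully open) to 1 (shut), set as the call begins (- or left out, the last holds). The fingers move at their own pace and stop on an object; FORCE is the grip in N (left out, the last holds). Time passes only in rows, so rows that repeat a pose let the fingers close. It gives the time, the measured TCP pose, the force and the opening at its end, in the units of the state.
- manip.get_state(): the state, without advancing time (a new reading comes with each control period).
- manip.grab_frame(name): name is "scene" or "top"; returns the picture (420x560x3 uint8, red, green, blue); there is no depth.
- manip.calibration(name): a dict with "mtx" (3x3 intrinsics, pixels), "rvec" (rotation vector, rad) and "tvec" (3), from world to camera coordinates, as OpenCV has them. Camera axes: x right, y down, z forward; pixel columns grow to the right and rows downward; lengths in m; the calibration is good to about 2 mm. A picture is of the moment at which its call begins. calibration takes no time and is no camera call.
- manip.sign_off(): hands the job in, once; it reports no verdict.
The state is a dict: "t": time; "joint_positions": joint angles; "joint_velocities": joint speeds; "joint_torque": joint torques, N m; "tool_pos": TCP position; "tool_rot": TCP orientation; "contact_force": force on the tool from outside, world axes, zero at the start; "wrist_torque": the same for the moment, N m; "gripper_width": finger opening in m.
Only numpy, scipy, OpenCV 4.12 (cv2) and the standard library are available. Lean on these libraries where they do the work, as an engineer would, in place of code of your own. Each camera call takes 0.05 s, during which the arm holds its last target.

### The job

On the sprung brake caliper of the jig bolted to the bench, press a fingertip lightly on top of the knurled adjuster wheel and roll it, with as many strokes as it takes, until the gap between the pads has closed so far that the pointer of the sliding pad stands point to point with the gauge tab. Move the sliding pad only by its wheel, keep off the pad and the tab, do not grasp or lift anything, and leave the parts and tools lying around where they are. Finish clear of the jig, with the caliper sprung back up.

Things in the scene. Friction and masses are not known exactly. Their poses are not given: they have to be found in the camera images.
- jig: pad-gap jig: grey base plate 124 (x) by 236 (y) by 12 mm bolted to the bench; origin at the centre of its underside, z up, y along the travel of the sliding pad and parallel to the wheel's axle, x roughly away from the robot. A brake caliper floats over it on four springs: knurled wheel at its -y end, fixed jaw (76 mm above the bench) at its +y end, gauge bar with ticks 10 mm apart along its -x edge
- wheel_top (a point): highest point of the knurled steel wheel, mid-width; at (0, -88, 106) mm in the jig's frame while not pressed; axes as the jig's. Wheel 64 mm across, 26 mm wide, between two cheeks (48 mm over both) that reach 82 mm above the bench. Stroking its top toward the jig's +x (away from the robot) closes the gap, toward -x opens it; the wheel stays where it is left
- press (a joint): how far the caliper, wheel and all, is pressed down on its springs, m: 0 = up, 0.008 = at the stop. It takes about 2.5 N to start and 0.7 N more for every mm, about 8 N at the stop; it springs back when let go. Past the stop it is rigid; more than 25 N on the wheel is too hard
- wheel (a joint): turn of the wheel, rad, 0 to 8.0, grows as its top is stroked toward the jig's +x; each rad moves the sliding pad 7 mm toward the fixed jaw (32 mm of stroke on the rim without slip = 1 rad). A finger turns it by friction; about 2 N along the rim keep it turning
- pad (a joint): travel of the sliding pad (aluminium block 72 (x) by 22 (y) mm, its top 78 mm above the bench, black lining, on two rods) toward the fixed jaw, m, 0 to 0.056; grows as the gap closes
- tab (a joint): place of the gauge tab on its bar, m, on the same scale as the pad: pointer and tab stand point to point when both values are equal. It differs from start to start, sits tight and is not to be moved.
- pointer_tip (a point): tip of the steel pointer on the sliding pad, 60 mm above the bench, pointing to the jig's -x; its axes are the jig's
- mark_tip (a point): tip of the gauge tab, a steel saddle 14 mm wide on the gauge bar, 60 mm above the bench, pointing to the jig's +x, 2 mm short of the pointer's path; its axes are the jig's. The pointer is set right when the two tips have the same place along the jig's y.
- pill_jar: white plastic jar with a screw lid, 48 mm across, 85 mm tall; origin at the centre of its underside; to be left alone
- driver_orange: screwdriver with an orange handle lying along its own y, 170 mm long; origin at the middle of its underside; to be left alone
- hub_rear: bare metal wheel hub lying along its own y, 125 mm long, 43 mm across; origin at the middle of its underside; to be left alone
- driver_red: screwdriver with a red handle lying along its own y, 150 mm long; origin at the middle of its underside; to be left alone
- bearing_cup: plain steel bearing ring lying flat, 44 mm across, 12 mm tall; origin at the centre of its underside; to be left alone
- tyre_lever: flat grey steel tyre lever lying along its own y, 16 x 120 x 7 mm; origin at the middle of its underside; to be left alone

How it is judged:
By the outcome, as a careful person would: the job done as asked, in the order asked, and still so for the second after the job is handed in, with the robot touching nothing.
It also fails if it takes over 54 s, if anything falls off the work surface, if the arm or the gripper's body presses on something with over 40 N, if the wrist force passes 120 N, or if a joint passes its speed limit or range.

## Working session

There is one attempt and no reset: what is moved stays moved. The work goes in short steps, Python scripts to look and compute and a shell command to move; the robot and the scene stay as the last step left them, time stands still between calls to the robot, and variables do not carry over. Pictures are saved under pics/ and viewed, and the job is handed in when it is done.

```bash
mkdir -p pics; ls; python3 - <<'E'
from plant import manip
import cv2,numpy as np
print(manip.get_state())
for n in("scene","top"):
    f=manip.grab_frame(n); cv2.imwrite(f"pics/{n}0.png",f[:,:,::-1]); c=manip.calibration(n)
    R=cv2.Rodrigues(np.array(c["rvec"]))[0]; print(n,c["mtx"],"pos",-R.T@np.array(c["tvec"]).ravel(), R[2])
E
```

```text
pics
{'t': 0.0, 'joint_positions': array([-1.45696706e+00,  1.50993347e-01,  1.43802504e+00, -2.59317149e-05,
        1.55379405e+00, -1.34039683e-01]), 'joint_velocities': array([-0.00096541,  0.00026928,  0.00075129, -0.00065147,  0.00068878,
        0.00026436]), 'joint_torque': array([ 1.70291078e-03, -7.13046670e+01, -5.70868707e+01, -1.22912643e-04,
        8.92679760e-03, -1.06359366e-04]), 'tool_pos': array([ 0.140994  , -0.55720743,  0.24167425]), 'tool_rot': array([-3.14038034e+00, -1.37315589e-04,  2.47869318e-01]), 'contact_force': array([ 0.54306531, -0.12252281,  0.14770725]), 'wrist_torque': array([-0.01784105, -0.00888889,  0.03358567]), 'gripper_width': 0.08532914588587766}
scene [[524.60947281   0.         283.57093077]
 [  0.         524.60947281 209.69842902]
 [  0.           0.           1.        ]] pos [-0.31586832  0.53348607  0.93608937] [ 0.59867444 -0.51013119 -0.61753954]
top [[403.20487311   0.         278.25042551]
 [  0.         403.20487311 212.67906429]
 [  0.           0.           1.        ]] pos [ 0.40290068 -0.15212114  1.24306492] [ 0.11351193 -0.01220835 -0.99346162]
```

View pics/scene0.png

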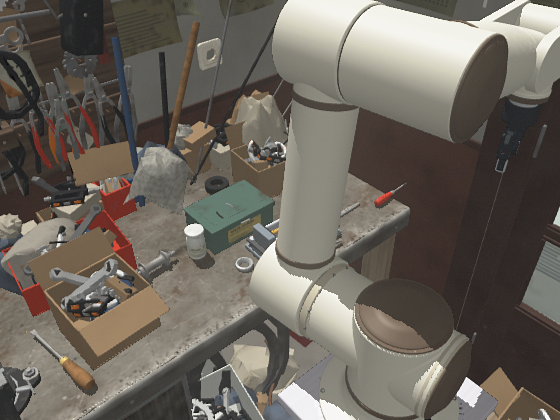

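View pics/top0.png

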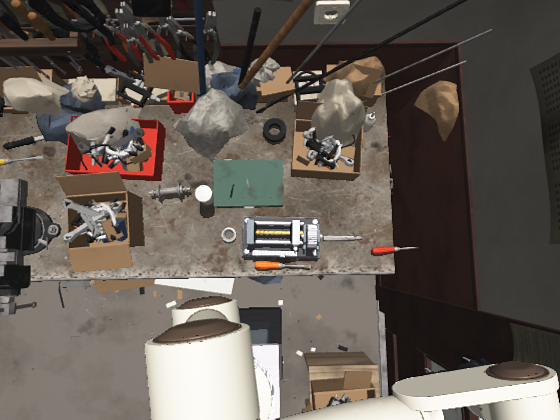

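The jig shows in the top picture at about (245–320, 217–260), wheel at its right end. In the scene view it is mostly hidden by the arm. I'll zoom in.

```bash
python3 - <<'E'
import cv2
f=cv2.imread("pics/top0.png")[205:280,215:375]
cv2.imwrite("pics/top0z.png",cv2.resize(f,None,fx=5,fy=5,interpolation=cv2.INTER_CUBIC))
E
```

```text
(no output)
```

View pics/top0z.png

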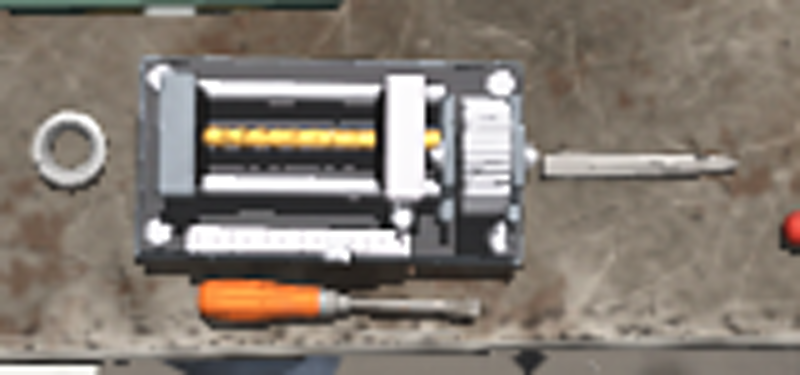

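```bash
python3 - <<'E'
import cv2
f=cv2.imread("pics/top0.png")[213:263,238:328]
g=cv2.resize(f,None,fx=8.8,fy=8.8,interpolation=cv2.INTER_NEAREST)
for i in range(0,90,10): cv2.putText(g,str(238+i),(int(i*8.8),10),0,.35,(0,255,255)); cv2.line(g,(int(i*8.8),0),(int(i*8.8),4),(0,255,255))
for i in range(0,50,10): cv2.putText(g,str(213+i),(0,int(i*8.8)+10),0,.35,(0,255,0)); cv2.line(g,(0,int(i*8.8)),(4,int(i*8.8)),(0,255,255))
cv2.imwrite("pics/top0y.png",g)
E
```

```text
(no output)
```

View pics/top0y.png

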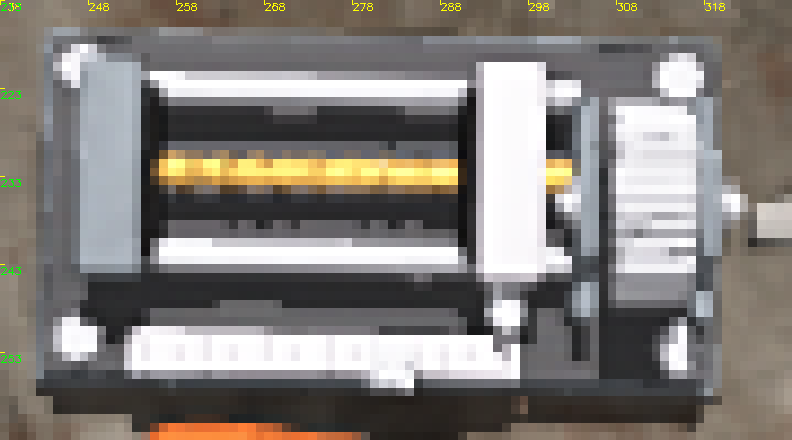

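```bash
cat > h.py <<'E'
import cv2,numpy as np
from plant import manip
def cam(n):
    c=manip.calibration(n);return np.array(c["mtx"]),np.array(c["rvec"],float).ravel(),np.array(c["tvec"],float).ravel()
def ray(n,px,z):
    K,r,t=cam(n);R=cv2.Rodrigues(r)[0];d=R.T@np.linalg.inv(K)@[px[0],px[1],1];o=-R.T@t
    return o+d*(z-o[2])/d[2]
def proj(n,P):
    K,r,t=cam(n);return cv2.projectPoints(np.array(P,float).reshape(-1,3),r,t,K,None)[0].reshape(-1,2)
def show(n,name,x0,y0,w,h,s,interp=cv2.INTER_NEAREST):
    f=np.ascontiguousarray(manip.grab_frame(n)[:,:,::-1]);cv2.imwrite(f"pics/{name}_full.png",f)
    g=cv2.resize(f[y0:y0+h,x0:x0+w],None,fx=s,fy=s,interpolation=interp)
    for i in range(0,w,10): cv2.putText(g,str(x0+i),(int(i*s),10),0,.35,(0,255,255))
    for i in range(0,h,10): cv2.putText(g,str(y0+i),(0,int(i*s)+10),0,.35,(0,255,0))
    cv2.imwrite(f"pics/{name}.png",g)
E
python3 - <<'E'
from h import *
px=lambda a,b:(a/8.8+238-.5,b/8.8+213-.5)
C=[ray("top",px(*p),.012) for p in [(46,33),(722,37),(38,382),(720,388)]]
for c in C: print(c.round(4))
n=np.linalg.norm
print(n(C[0]-C[1]),n(C[2]-C[3]),n(C[0]-C[2]),n(C[1]-C[3]))
o=np.mean(C,0);y=(C[0]-C[1]+C[2]-C[3])[:2];print(o,"yaw",np.arctan2(-y[0],y[1]))
y/=n(y);x=np.array([y[1],-y[0]])
print("yaw from x", (C[0]-C[2]+C[1]-C[3])[:2])
W=np.r_[o[:2]+y*-.088,.106];print("wheeltop",W,proj("top",W),[ (proj("top",W)[0]+.5-[238,213])*8.8])
for p in [(391,370),(504,340),(391,355)]:
    q=ray("top",px(*p),.06);d=q[:2]-o[:2];print(p,q,"jig",x@d,y@d)
# wheel face bounds at z .106
for p in [(610,200),(697,200)]:
    q=ray("top",px(*p),.106);d=q[:2]-o[:2];print("wheel edge",x@d,y@d)
for p in [(476,100),(547,100)]:
    q=ray("top",px(*p),.078);d=q[:2]-o[:2];print("pad edge",x@d,y@d)
E
```

```text
[ 0.5346 -0.0581  0.012 ]
[ 0.5287 -0.2939  0.012 ]
[ 0.4137 -0.0541  0.012 ]
[ 0.4069 -0.2893  0.012 ]
0.23587802603505434 0.23531607529193865 0.12097288311858961 0.1218683066053112
[ 0.47098202 -0.17383692  0.012     ] yaw -0.02698493849103914
yaw from x [ 0.24268968 -0.00855895]
wheeltop [ 0.46860763 -0.26180488  0.106     ] [[312.59957959 234.62851303]] [array([660.87630036, 194.73091467])]
(391, 370) [ 0.41488924 -0.17492018  0.06      ] jig -0.05604313238918133 -0.002596347200772816
(504, 340) [ 0.42404415 -0.21265913  0.06      ] jig -0.0458732906697974 -0.04007454468438603
(391, 355) [ 0.41983978 -0.17502531  0.06      ] jig -0.05109154991086495 -0.0025678694516862383
wheel edge -0.0018112452651190452 -0.07166244681873236
wheel edge -0.0016053722256895709 -0.09959458582167009
pad edge 0.03247190412364766 -0.029762806391145796
pad edge 0.03265107601925524 -0.05317574362702551
```

The plate corners fit (236 × 121 mm), giving jig yaw ≈ −0.03. The wheel top is at about (0.469, −0.262). The tab is about 38 mm ahead of the pointer. I'll shut the gripper and go over.

```bash
python3 -m pendant '[{"tx":0.025,"ty":0.022,"tz":0,"turn":-0.09},{"tx":0.05,"ty":0.045,"tz":0,"turn":-0.18},{"tx":0.08,"ty":0.07,"tz":0,"turn":-0.275},{"tx":0.105,"ty":0.095,"tz":0,"turn":-0.275},{"tx":0.13,"ty":0.118,"tz":0,"turn":-0.275}]' 1 30
python3 -m pendant '[{"tx":0.028,"ty":0.025},{"tx":0.056,"ty":0.05},{"tx":0.084,"ty":0.075},{"tx":0.112,"ty":0.1},{"tx":0.14,"ty":0.125}]'
```

```text
t: 0.52
tool_pos: [0.2719, -0.4376, 0.2415]
tool_rot: [-3.14, 0.0, -0.028]
contact_force: [0.3, -0.1, -0.2]
gripper_width: 0.0254invalid input
```

```bash
python3 -m pendant '[{"tx":0.028,"ty":0.025,"tz":0,"turn":0},{"tx":0.056,"ty":0.05,"tz":0,"turn":0},{"tx":0.084,"ty":0.075,"tz":0,"turn":0},{"tx":0.112,"ty":0.1,"tz":0,"turn":0},{"tx":0.14,"ty":0.125,"tz":0,"turn":0}]'
```

```text
t: 0.93
tool_pos: [0.4129, -0.311, 0.2414]
tool_rot: [-3.14, 0.0, -0.028]
contact_force: [0.1, -0.5, -0.1]
gripper_width: -0.0
```

```bash
python3 -m pendant '[{"tx":0.02,"ty":0.025,"tz":-0.02,"turn":0},{"tx":0.0405,"ty":0.05,"tz":-0.045,"turn":0},{"tx":0.0405,"ty":0.05,"tz":-0.075,"turn":0},{"tx":0.0405,"ty":0.05,"tz":-0.105,"turn":0},{"tx":0.0405,"ty":0.05,"tz":-0.105,"turn":0}]'
python3 - <<'E'
from h import *
show("top","a",238,213,90,50,8.8)
show("scene","b",200,180,160,120,5)
E
```

```text
t: 1.35
tool_pos: [0.4517, -0.2589, 0.131]
tool_rot: [-3.135, 0.007, -0.027]
contact_force: [-1.7, -0.5, -2.0]
gripper_width: -0.0001
```

View pics/a_full.png

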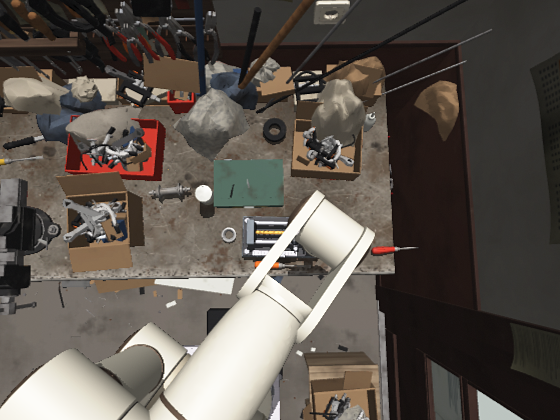

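View pics/b_full.png

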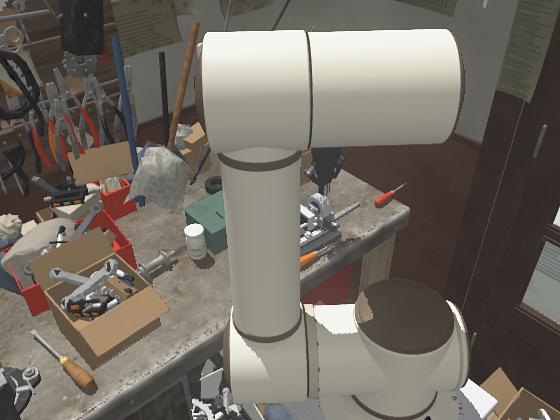

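```bash
python3 -m pendant '[{"tx":0,"ty":-0.002,"tz":-0.007,"turn":0},{"tx":0,"ty":-0.002,"tz":-0.007,"turn":0},{"tx":0,"ty":-0.002,"tz":-0.007,"turn":0}]'
python3 - <<'E'
from h import *
show("scene","c",280,140,80,120,5)
E
```

```text
t: 1.7
tool_pos: [0.4533, -0.2636, 0.1306]
tool_rot: [-3.14, 0.0, -0.029]
contact_force: [-0.8, 0.4, -0.6]
gripper_width: -0.0
```

View pics/c.png

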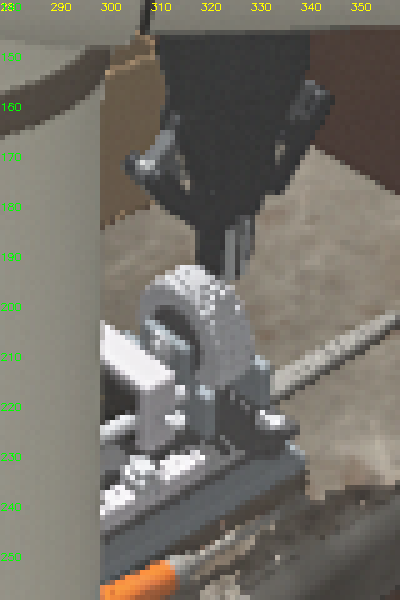

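```bash
python3 - <<'E'
from h import *
print(manip.get_state()["tool_pos"])
print(proj("scene",[[.4533,-.2636,.1196],[.4686,-.262,.106],[.4686,-.249,.106],[.4686,-.275,.106]]))
E
python3 -m pendant '[{"tx":0,"ty":0,"tz":-0.006,"turn":0},{"tx":0,"ty":0,"tz":-0.008,"turn":0},{"tx":0,"ty":0,"tz":-0.008,"turn":0},{"tx":0,"ty":0,"tz":-0.008,"turn":0}]'
```

```text
[ 0.45334847 -0.26348332  0.13056797]
[[324.62402192 194.38566119]
 [319.93947934 196.1935457 ]
 [316.38314666 198.15611063]
 [323.46199148 194.24964465]]
t: 2.08
tool_pos: [0.4533, -0.2634, 0.1225]
tool_rot: [-3.14, 0.001, -0.029]
contact_force: [-0.7, -0.1, 0.2]
gripper_width: -0.0004
```

```bash
python3 -m pendant '[{"tx":0,"ty":0,"tz":-0.004,"turn":0},{"tx":0,"ty":0,"tz":-0.006,"turn":0},{"tx":0,"ty":0,"tz":-0.006,"turn":0},{"tx":0,"ty":0,"tz":-0.006,"turn":0}]'
```

```text
t: 2.42
tool_pos: [0.4532, -0.2634, 0.1163]
tool_rot: [-3.139, 0.001, -0.029]
contact_force: [0.3, -0.1, -0.2]
gripper_width: -0.0002
```

```bash
python3 -m pendant '[{"tx":0,"ty":0,"tz":-0.002,"turn":0},{"tx":0,"ty":0,"tz":-0.003,"turn":0},{"tx":0,"ty":0,"tz":-0.003,"turn":0}]'
```

```text
t: 2.67
tool_pos: [0.4533, -0.2635, 0.1134]
tool_rot: [-3.14, 0.0, -0.029]
contact_force: [-0.0, -0.1, 5.3]
gripper_width: -0.0
```

```bash
python3 -m pendant '[{"tx":0.005,"ty":0,"tz":-0.0005,"turn":0},{"tx":0.01,"ty":0,"tz":-0.0005,"turn":0},{"tx":0.015,"ty":0,"tz":-0.0005,"turn":0},{"tx":0.02,"ty":-0.0005,"tz":-0.0005,"turn":0},{"tx":0.02,"ty":-0.0005,"tz":-0.0005,"turn":0}]'
python3 - <<'E'
from h import *
show("scene","d",280,140,80,120,5)
E
```

```text
t: 3.08
tool_pos: [0.4745, -0.2641, 0.113]
tool_rot: [-3.14, -0.0, -0.029]
contact_force: [2.5, -0.5, 6.1]
gripper_width: 0.0001
```

View pics/d.png

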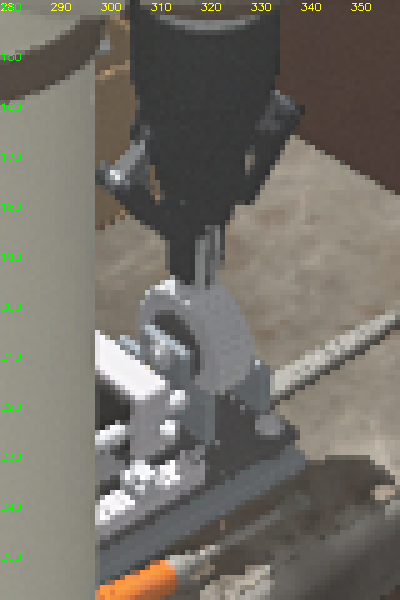

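The picture shows the pad's near edge at x≈313, before it was about 316, so the wheel turns. I'll finish the stroke.

```bash
python3 -m pendant '[{"tx":0.005,"ty":0,"tz":0,"turn":0},{"tx":0.009,"ty":0,"tz":0,"turn":0},{"tx":0.012,"ty":-0.0005,"tz":0,"turn":0},{"tx":0.012,"ty":-0.0005,"tz":0.006,"turn":0},{"tx":0.012,"ty":-0.0005,"tz":0.015,"turn":0}]'
python3 -m pendant '[{"tx":-0.018,"ty":0.0015,"tz":0.002,"turn":0},{"tx":-0.036,"ty":0.0015,"tz":0.002,"turn":0},{"tx":-0.036,"ty":0.0015,"tz":0.002,"turn":0},{"tx":-0.036,"ty":0.0015,"tz":0.002,"turn":0}]'
python3 - <<'E'
from h import *
show("scene","e",280,140,80,120,5)
print(manip.get_state()["tool_pos"])
E
```

```text
t: 3.55
tool_pos: [0.4862, -0.2642, 0.1276]
tool_rot: [-3.139, 0.001, -0.028]
contact_force: [0.5, 0.9, -0.8]
gripper_width: -0.0005
t: 3.88
tool_pos: [0.4499, -0.2628, 0.1305]
tool_rot: [-3.139, 0.0, -0.029]
contact_force: [1.1, 0.1, 0.6]
gripper_width: 0.0001
[ 0.45038956 -0.26287069  0.13039445]
```

View pics/e.png

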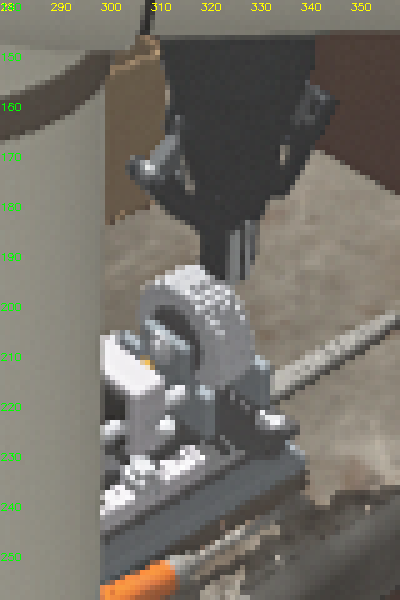

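Pad moved about 7 mm per stroke, as expected without slip. I'll repeat.

```bash
python3 -m pendant '[{"tx":0.0,"ty":0,"tz":-0.010,"turn":0},{"tx":0,"ty":0,"tz":-0.015,"turn":0},{"tx":0,"ty":0,"tz":-0.0175,"turn":0},{"tx":0,"ty":0,"tz":-0.0175,"turn":0}]'
python3 -m pendant '[{"tx":0.007,"ty":0,"tz":0,"turn":0},{"tx":0.014,"ty":0,"tz":0,"turn":0},{"tx":0.021,"ty":-0.0005,"tz":0,"turn":0},{"tx":0.028,"ty":-0.001,"tz":0,"turn":0},{"tx":0.034,"ty":-0.001,"tz":0,"turn":0}]'
python3 -m pendant '[{"tx":0.002,"ty":0,"tz":0,"turn":0},{"tx":0.002,"ty":0,"tz":0.006,"turn":0},{"tx":0.002,"ty":0,"tz":0.016,"turn":0},{"tx":-0.017,"ty":0.0015,"tz":0.017,"turn":0},{"tx":-0.036,"ty":0.0015,"tz":0.016,"turn":0}]'
```

```text
t: 4.27
tool_pos: [0.4505, -0.2628, 0.1121]
tool_rot: [-3.139, 0.001, -0.029]
contact_force: [-0.1, 0.5, 4.8]
gripper_width: -0.0001
t: 4.68
tool_pos: [0.4849, -0.2638, 0.1122]
tool_rot: [-3.139, 0.001, -0.029]
contact_force: [-1.4, -1.8, 4.9]
gripper_width: 0.0002
t: 5.1
tool_pos: [0.4489, -0.2622, 0.1295]
tool_rot: [-3.139, 0.0, -0.028]
contact_force: [0.4, -0.0, -0.5]
gripper_width: -0.0002
```

```bash
python3 -m pendant '[{"tx":0.0015,"ty":0,"tz":-0.010,"turn":0},{"tx":0.0015,"ty":0,"tz":-0.015,"turn":0},{"tx":0.0015,"ty":0,"tz":-0.017,"turn":0},{"tx":0.0015,"ty":0,"tz":-0.017,"turn":0}]'
python3 -m pendant '[{"tx":0.007,"ty":0,"tz":0,"turn":0},{"tx":0.014,"ty":0,"tz":0,"turn":0},{"tx":0.021,"ty":-0.0005,"tz":0,"turn":0},{"tx":0.028,"ty":-0.001,"tz":0,"turn":0},{"tx":0.034,"ty":-0.001,"tz":0,"turn":0}]'
python3 -m pendant '[{"tx":0.002,"ty":0,"tz":0,"turn":0},{"tx":0.002,"ty":0,"tz":0.006,"turn":0},{"tx":0.002,"ty":0,"tz":0.016,"turn":0},{"tx":-0.017,"ty":0.0015,"tz":0.017,"turn":0},{"tx":-0.036,"ty":0.0015,"tz":0.016,"turn":0}]'
python3 - <<'E'
from h import *
show("scene","f",280,140,80,120,5)
E
```

```text
t: 5.43
tool_pos: [0.4504, -0.2623, 0.1123]
tool_rot: [-3.139, 0.001, -0.028]
contact_force: [-3.7, -0.2, 4.7]
gripper_width: -0.0002
t: 5.85
tool_pos: [0.4853, -0.2633, 0.1127]
tool_rot: [-3.139, 0.001, -0.027]
contact_force: [-2.0, -0.4, 4.8]
gripper_width: 0.0002
t: 6.27
tool_pos: [0.4494, -0.2618, 0.1301]
tool_rot: [-3.14, -0.0, -0.027]
contact_force: [-0.1, -0.4, 0.3]
gripper_width: 0.0002
```

View pics/f.png

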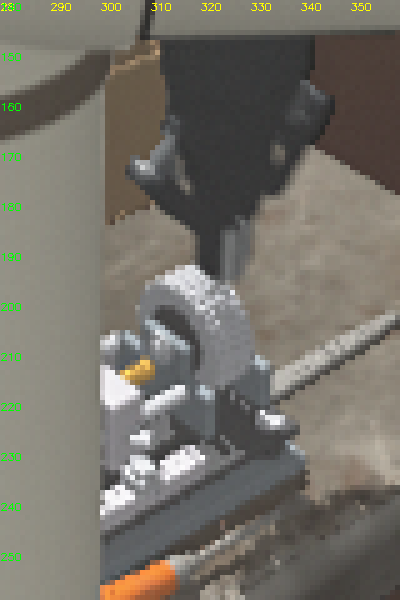

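Three strokes so far, and the pad's near edge is now at about 306. Going well. I'll do one more stroke, then clear aside and measure from the top.

```bash
python3 -m pendant '[{"tx":0.001,"ty":0,"tz":-0.010,"turn":0},{"tx":0.001,"ty":-0.001,"tz":-0.015,"turn":0},{"tx":0.001,"ty":-0.001,"tz":-0.0175,"turn":0},{"tx":0.001,"ty":-0.001,"tz":-0.0175,"turn":0}]'
python3 -m pendant '[{"tx":0.007,"ty":0,"tz":0,"turn":0},{"tx":0.014,"ty":0,"tz":0,"turn":0},{"tx":0.021,"ty":-0.0005,"tz":0,"turn":0},{"tx":0.028,"ty":-0.001,"tz":0,"turn":0},{"tx":0.034,"ty":-0.001,"tz":0,"turn":0}]'
python3 -m pendant '[{"tx":0.002,"ty":0,"tz":0,"turn":0},{"tx":0.002,"ty":0,"tz":0.006,"turn":0},{"tx":0.002,"ty":0,"tz":0.025,"turn":0},{"tx":0.002,"ty":-0.025,"tz":0.055,"turn":0},{"tx":0.002,"ty":-0.06,"tz":0.07,"turn":0}]'
python3 -m pendant '[{"tx":-0.02,"ty":-0.035,"tz":0.01,"turn":0},{"tx":-0.04,"ty":-0.07,"tz":0.02,"turn":0},{"tx":-0.06,"ty":-0.1,"tz":0.02,"turn":0},{"tx":-0.08,"ty":-0.13,"tz":0.02,"turn":0},{"tx":-0.1,"ty":-0.16,"tz":0.02,"turn":0}]'
python3 - <<'E'
from h import *
show("top","g",238,213,90,50,8.8)
E
```

```text
t: 6.65
tool_pos: [0.4474, -0.2625, 0.1114]
tool_rot: [-3.139, 0.003, -0.027]
contact_force: [-3.6, -1.7, 4.1]
gripper_width: 0.0002
t: 7.07
tool_pos: [0.4822, -0.2636, 0.1117]
tool_rot: [-3.139, 0.003, -0.027]
contact_force: [-2.0, -1.3, 5.4]
gripper_width: 0.0004
t: 7.48
tool_pos: [0.485, -0.3227, 0.1852]
tool_rot: [-3.14, 0.001, -0.024]
contact_force: [1.3, -1.3, 1.7]
gripper_width: 0.0001
t: 7.9
tool_pos: [0.384, -0.484, 0.2057]
tool_rot: [-3.14, 0.0, -0.023]
contact_force: [1.8, -0.4, 0.9]
gripper_width: 0.0
```

View pics/g.png

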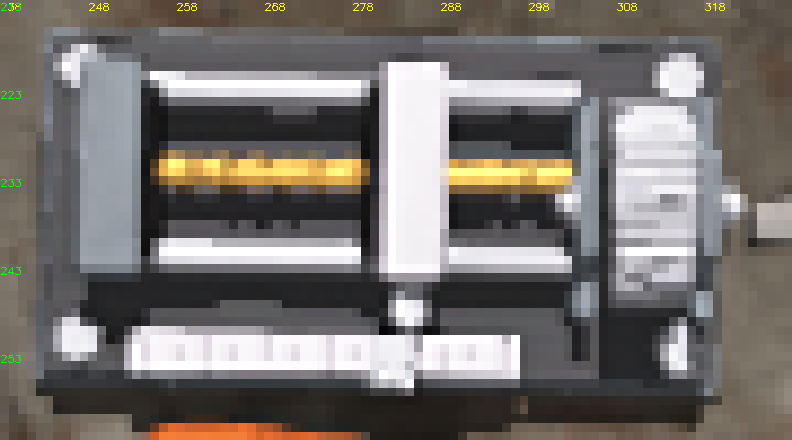

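View pics/g_full.png

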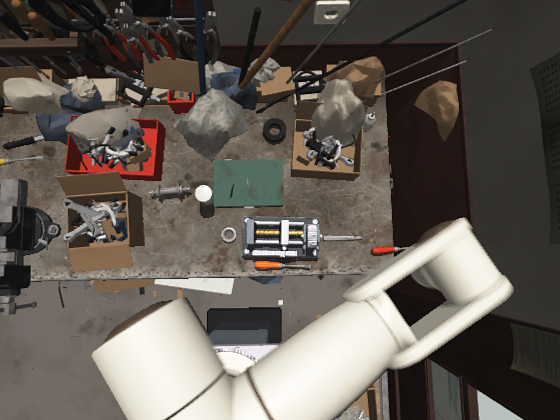

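```bash
python3 - <<'E'
from h import *
show("scene","s",240,180,130,100,6)
for nm in("top0","g_full"):
    g=cv2.imread(f"pics/{nm}.png",0)
    print(nm); print("     ",*range(276,302))
    for r in range(243,260): print(r,g[r,276:302])
E
```

```text
top0
      276 277 278 279 280 281 282 283 284 285 286 287 288 289 290 291 292 293 294 295 296 297 298 299 300 301
243 [145 150 150 153 156 157 161 166 165 165 164 168 173 173 152 103 204 255
 255 255 255 255 255 241 203 211]
244 [ 53  55  55  56  57  56  59  62  77 114 102  62  65  67  65  62 124 199
 188 187 190 198 199 126  74  84]
245 [ 41  42  41  41  41  40  41  39  44  55  51  39  40  40  41  44  57 100
 154 122 120  94  80  44  38  40]
246 [ 43  43  43  43  43  43  43  42  43  42  42  44  44  45  45  43  40  85
 160 118 111  63  40  41  43  41]
247 [ 40  40  39  40  39  40  40  39  39  40  40  40  41  43  44  44  37  98
 220 253 245 114  36  40  41  41]
248 [ 98 100  99  98  98  99  98  99  98  97  98  98  99  88  40  40  36 167
 255 255 251 142  52 102 102  89]
249 [103 102 102 103 103 104 105 105 105 106 105 105 105 105  88  38  34 103
 234 255 255  97  56 109 106  94]
250 [120 120 120 118 107  64  66  70  67  66  65  64  70  93  79  23  23  32
 109 192 138  42  58 109 107 106]
251 [255 255 255 255 248 255 255 255 254 252 255 255 255 255 255 255 255 255
 113 115 114  28  56
[... 2101 characters left out ...]
 239 240 241 234 213 249 241 222 246 240 221 245 245
 241 227 251  78  88  91  91  92]
254 [255 253 251 249 232 228 241 234 189 224 253 246 226 251 249 247 249 249
 243 229 252  81  89  92  92  92]
255 [129 127 134 156 204 252 243 242 224 121 173 173 177 194 198 202 205 208
 208 219 231  85  93  95  95  95]
256 [ 61  60  61  93 160 189 175 209 246  48  78  80  87  89  91  92  94  95
  94  94 100  56  60  62  62  63]
257 [ 40  39  37  43  62  62  58  76 105  29  38  39  40  41  42  45  44  44
  43  40  42  42  45  47  48  52]
258 [34 32 31 28 28 28 27 27 26 28 30 32 31 32 33 36 37 38 37 38 47 66 37 39
 40 40]
259 [34 32 32 30 29 30 32 30 31 30 30 30 31 31 34 37 38 38 38 37 53 81 35 37
 38 35]
```

View pics/s.png

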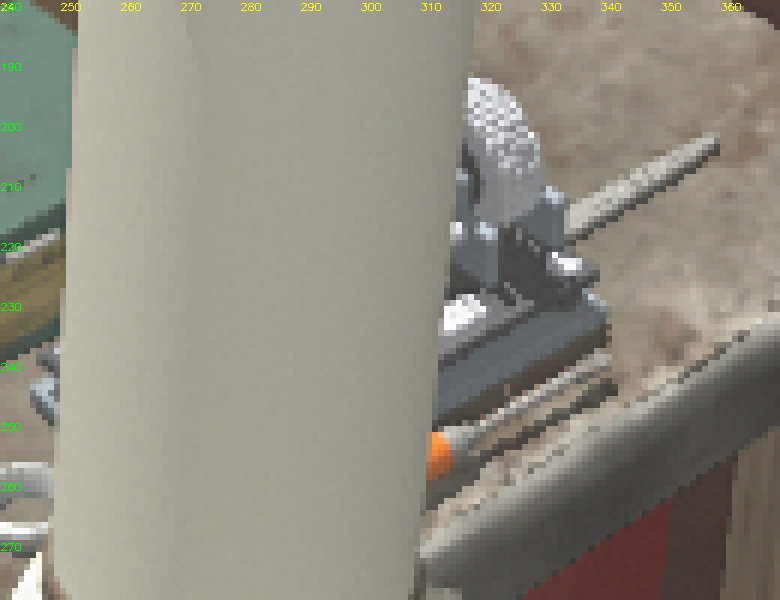

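```bash
python3 - <<'E'
from h import *
print(proj("scene",[ray("top",(282.1,250.5),.06),ray("top",(284,249.5),.06)]))
print(manip.get_state()["tool_pos"])
E
python3 -m pendant '[{"tx":0.02,"ty":0.035,"tz":0,"turn":0},{"tx":0.035,"ty":0.07,"tz":0,"turn":0},{"tx":0.05,"ty":0.105,"tz":0,"turn":0},{"tx":0.06,"ty":0.14,"tz":-0.01,"turn":0},{"tx":0.07,"ty":0.17,"tz":-0.02,"turn":0}]'
```

```text
[[306.52108696 231.21562845]
 [307.3796483  229.74717699]]
[ 0.38218502 -0.48618764  0.20497336]
t: 8.42
tool_pos: [0.4529, -0.3138, 0.1854]
tool_rot: [-3.14, 0.001, -0.027]
contact_force: [0.2, -0.4, 1.0]
gripper_width: -0.0
```

```bash
python3 -m pendant '[{"tx":0.002,"ty":0.03,"tz":-0.015,"turn":0},{"tx":0.004,"ty":0.0515,"tz":-0.035,"turn":0},{"tx":0.004,"ty":0.0515,"tz":-0.055,"turn":0},{"tx":0.004,"ty":0.0515,"tz":-0.055,"turn":0},{"tx":0.004,"ty":0.0515,"tz":-0.055,"turn":0}]'
python3 - <<'E'
from h import *
show("scene","i",290,200,60,50,12)
g=cv2.imread("pics/i_full.png",0)
print("     ",*range(298,324))
for r in range(222,242): print(r,g[r,298:324])
print(manip.get_state()["tool_pos"])
E
```

```text
t: 8.83
tool_pos: [0.4569, -0.2619, 0.1305]
tool_rot: [-3.14, 0.002, -0.026]
contact_force: [0.9, 0.2, 0.5]
gripper_width: -0.0
      298 299 300 301 302 303 304 305 306 307 308 309 310 311 312 313 314 315 316 317 318 319 320 321 322 323
222 [127 119 198 184 143 131 124 122 242 232 224 196 154 136 126  96  88  93
  94  93  94  94  95 101 100  74]
223 [127 121 141 136 126 125 126 123 229 201 158 141 128  95 117 114  72  87
  94  94  93  92  95 104  99  74]
224 [128 125 127 127 127 128 125 126 167 145 130  97 116 110 116 119  70  70
  80  97  95  93  94 101 104  73]
225 [127 124 126 129 128 129 130 126 133  99  78 109 115 116 115 120  70  68
  70  75  88  94  94 101 103  73]
226 [127 124 125 129 127 126 125 118  76 107 107 116 116 117 117 120 116  74
  69  69  73  82  95 102 101  69]
227 [128 123 126 127 129 124 116 238 177 146 116 116 115 118 121 123  85  71
  72  70  68  68  78  92  80  69]
228 [127 124 125 128 121 124 235 245 241 224 122 114 119 121  84  83  69  67
  62  61  59  60 110  73  68  65]
229 [128 123 125 129 123 128 224 231 233 177 117 117 121  85  69  64  65  58
 141 185
[... 695 characters left out ...]
 [127 128  83  65  60  84 148 112 159 191 226 135 122 124 138 171 132 126
 129 132 110  84  75  68  77  90]
237 [129 127  73  52 151 247 249 130 107 136 162 126 124 124 127 130 129 133
 108  88  75  67  78  91  93  96]
238 [127 124 168 247 245 189 247 245 194 119 126 124 137 114 130 133 118 109
  75  67  77  90  93  95  94  94]
239 [126 121 179 251 246 239 246 250 244 136 136 130 133 130 135 110  81  74
  76  71  93  96  95  95  94  94]
240 [127 120 124 226 247 248 248 185 168 131 134 132 134 112  86  75  67  71
  92  91  95  97  95  95  92  97]
241 [127 118 223 223 233 185 171 131 130 131 135 109  86  75  66  75  91  91
  95  94  96  95  95  97 100  99]
[ 0.45721418 -0.26270022  0.13143252]
```

View pics/i.png

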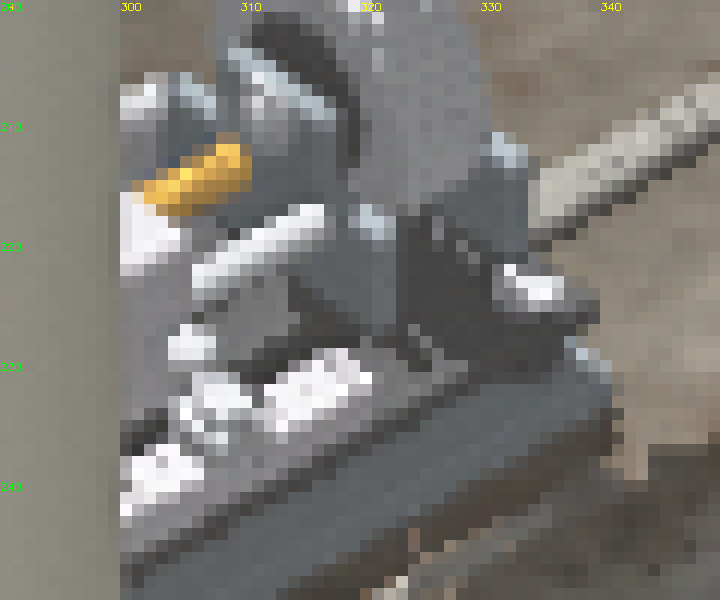

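The tab saddle sits at about (304–311, 231–236) and the pointer just behind it at (304–307, 227–229). The top view is the finer gauge: about 5.4 mm remain, roughly 24 mm of stroke. I'll stroke 21 mm and measure again.

```bash
python3 -m pendant '[{"tx":0.0,"ty":0,"tz":-0.010,"turn":0},{"tx":0,"ty":0,"tz":-0.015,"turn":0},{"tx":0,"ty":0,"tz":-0.0185,"turn":0},{"tx":0,"ty":0,"tz":-0.0185,"turn":0},{"tx":0,"ty":0,"tz":-0.0185,"turn":0}]'
python3 -m pendant '[{"tx":0.006,"ty":0,"tz":0,"turn":0},{"tx":0.012,"ty":0,"tz":0,"turn":0},{"tx":0.017,"ty":0,"tz":0,"turn":0},{"tx":0.021,"ty":-0.0005,"tz":0,"turn":0},{"tx":0.021,"ty":-0.0005,"tz":0,"turn":0}]'
python3 -m pendant '[{"tx":0.0,"ty":0,"tz":0.002,"turn":0},{"tx":0,"ty":0,"tz":0.007,"turn":0},{"tx":0,"ty":0,"tz":0.025,"turn":0},{"tx":0.0,"ty":-0.025,"tz":0.055,"turn":0},{"tx":0.0,"ty":-0.06,"tz":0.07,"turn":0}]'
python3 -m pendant '[{"tx":-0.02,"ty":-0.035,"tz":0.01,"turn":0},{"tx":-0.04,"ty":-0.07,"tz":0.02,"turn":0},{"tx":-0.06,"ty":-0.1,"tz":0.02,"turn":0},{"tx":-0.08,"ty":-0.13,"tz":0.02,"turn":0},{"tx":-0.08,"ty":-0.13,"tz":0.02,"turn":0}]'
python3 - <<'E'
from h import *
show("top","j",262,238,40,24,18)
g=cv2.imread("pics/j_full.png",0)
print("     ",*range(276,292))
for r in range(243,259): print(r,g[r,276:292])
print(manip.get_state()["tool_pos"])
E
```

```text
t: 9.3
tool_pos: [0.4573, -0.2632, 0.1133]
tool_rot: [-3.141, 0.0, -0.027]
contact_force: [-0.4, -2.9, 4.7]
gripper_width: 0.0001
t: 9.72
tool_pos: [0.4791, -0.2638, 0.1133]
tool_rot: [-3.141, -0.0, -0.027]
contact_force: [1.9, -1.2, 5.6]
gripper_width: -0.0002
t: 10.13
tool_pos: [0.4797, -0.3227, 0.1867]
tool_rot: [3.141, -0.002, -0.024]
contact_force: [0.4, -0.0, 1.1]
gripper_width: 0.0
t: 10.55
tool_pos: [0.3962, -0.4569, 0.2066]
tool_rot: [3.141, -0.001, -0.028]
contact_force: [0.3, -0.0, -0.3]
gripper_width: 0.0001
      276 277 278 279 280 281 282 283 284 285 286 287 288 289 290 291
243 [128 120  63 149 255 253 250 249 249 249 224 120 150 153 154 156]
244 [ 46  46  40  79 141 144 149 149 151 145 112  45  55  56  57  56]
245 [ 35  35  35  37  42  65 106 107  99  45  37  32  35  32  34  35]
246 [ 36  37  37  35  35  63 106 109 106  28  33  37  37  38  38  37]
247 [ 34  35  36  35  38 135 244 245 242  25  33  35  34  36  35  34]
248 [ 86  78  33  34  49 159 251 249 245  22  48  86  85  85  85  86]
249 [ 89  88  73  29  29 112 233 243 155  22  49  93  90  90  90  90]
250 [104 104  94  52  42  24  99 142  32  16  48  54  59  77  76  77]
251 [250 250 250 246 232 241 239 242 239 239 255 255 254 254 253 253]
252 [248 243 230 246 235 240 239 239 238 233 249 244 231 248 243 229]
253 [248 241 223 244 233 238 240 240 234 221 247 240 220 246 240 220]
254 [254 253 250 249 232 227 240 233 186 222 253 246 225 251 248 246]
255 [128 127 132 155 203 252 243 242 223 120 172 172 175 194 196 200]
256 [ 60  60  60  91 159 188 175 208 245  48  77  80  88  88  90  91]
257 [ 40  39  36  42  62  62  58  76 104  29  37  38  40  41  42  44]
258 [33 32 30 29 28 27 27 26 26 27 30 31 32 31 34 37]
[ 0.39764996 -0.4548163   0.20649062]
```

View pics/j.png

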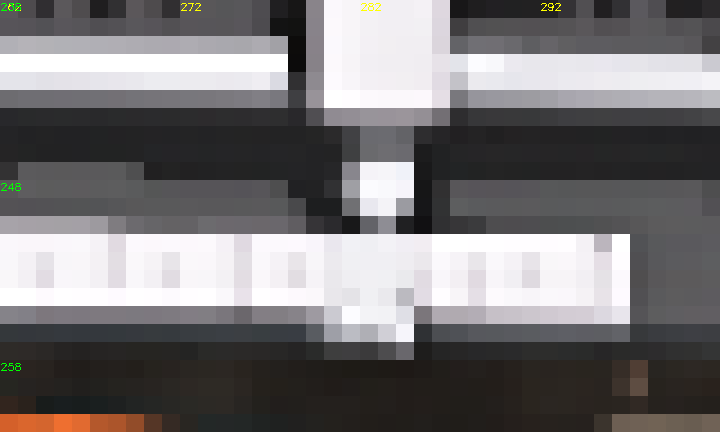

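```bash
python3 - <<'E'
from h import *
g=cv2.imread("pics/j_full.png",0).astype(float)
# yaw from rods & bar edges: subpixel rows
def edge(c,r0,r1,thr):
    col=g[r0:r1,c]; 
    i=np.where((col[:-1]<thr)&(col[1:]>=thr))[0][0]
    return r0+i+(thr-col[i])/(col[i+1]-col[i])
for nm,r0,r1,thr,cols,z in [("bar",247,253,180,list(range(256,279))+list(range(286,293)),.058),("rod1",218,224,150,list(range(257,277))+list(range(291,300)),.06),("rod2",236,242,120,list(range(258,276))+list(range(291,300)),.06)]:
    P=[]
    for c in cols:
        try:P.append(ray("top",(c,edge(c,r0,r1,thr)),z)[:2])
        except IndexError: pass
    P=np.array(P);k=np.polyfit(P[:,1],P[:,0],1);print(nm,len(P),"yaw",-k[0],"res",np.std(P[:,0]-np.polyval(k,P[:,1])))
for yaw in(-.027,-.035):
    y=np.array([-np.sin(yaw),np.cos(yaw)])
    m=[y@ray("top",p,.06)[:2] for p in((281.95,256),(282.05,255))]
    p=[y@ray("top",p,.06)[:2] for p in((282.6,249),(282.7,248),(282.62,250))]
    print(yaw,(np.array(m)*1e3).round(2),(np.array(p)*1e3).round(2),"gap mm",(np.mean(m)-np.mean(p))*1e3)
E
```

```text
bar 30 yaw -0.03914886335603264 res 0.0004605070112610418
rod1 29 yaw -0.044299371876372916 res 0.0002481926764272547
rod2 27 yaw -0.04686671085652961 res 0.0002630461991356117
-0.027 [-163.73 -164.01] [-165.52 -165.79 -165.59] gap mm 1.7627409080810397
-0.035 [-160.41 -160.66] [-162.03 -162.28 -162.12] gap mm 1.6113987875765179
```

About 1.5 mm are left, roughly 7 mm of stroke.

```bash
python3 -m pendant '[{"tx":0.02,"ty":0.035,"tz":0,"turn":0},{"tx":0.035,"ty":0.07,"tz":0,"turn":0},{"tx":0.05,"ty":0.105,"tz":0,"turn":0},{"tx":0.06,"ty":0.13,"tz":-0.01,"turn":0},{"tx":0.068,"ty":0.16,"tz":-0.03,"turn":0}]'
python3 -m pendant '[{"tx":0.0,"ty":0.03,"tz":-0.02,"turn":0},{"tx":0.0,"ty":0.032,"tz":-0.045,"turn":0},{"tx":0.0,"ty":0.032,"tz":-0.045,"turn":0},{"tx":0.0,"ty":0.032,"tz":-0.045,"turn":0}]'
python3 - <<'E'
from h import *
show("scene","k",290,200,60,50,12)
print(manip.get_state()["tool_pos"])
E
```

```text
t: 11.02
tool_pos: [0.4671, -0.2932, 0.1783]
tool_rot: [3.14, -0.005, -0.027]
contact_force: [1.7, -0.6, 0.4]
gripper_width: 0.0003
t: 11.35
tool_pos: [0.467, -0.2604, 0.1333]
tool_rot: [3.141, -0.003, -0.026]
contact_force: [0.6, -1.1, 0.9]
gripper_width: 0.0003
[ 0.46742425 -0.26137018  0.1343557 ]
```

View pics/k.png

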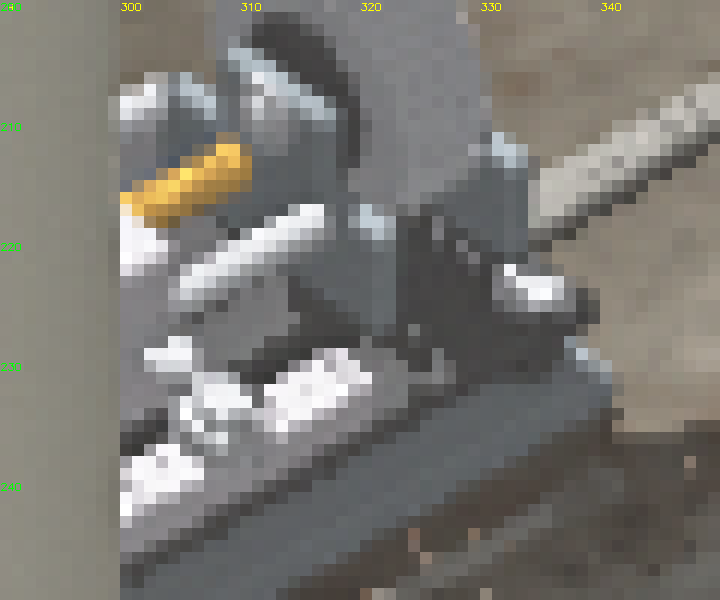

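```bash
python3 -m pendant '[{"tx":0.0,"ty":-0.001,"tz":-0.012,"turn":0},{"tx":0,"ty":-0.001,"tz":-0.018,"turn":0},{"tx":0,"ty":-0.001,"tz":-0.0215,"turn":0},{"tx":0,"ty":-0.001,"tz":-0.0215,"turn":0},{"tx":0,"ty":-0.001,"tz":-0.0215,"turn":0}]'
python3 -m pendant '[{"tx":0.003,"ty":0,"tz":0,"turn":0},{"tx":0.006,"ty":0,"tz":0,"turn":0},{"tx":0.007,"ty":0,"tz":0,"turn":0},{"tx":0.007,"ty":0,"tz":0,"turn":0},{"tx":0.007,"ty":0,"tz":0,"turn":0}]'
python3 -m pendant '[{"tx":0.0,"ty":0,"tz":0.002,"turn":0},{"tx":0,"ty":0,"tz":0.007,"turn":0},{"tx":0,"ty":0,"tz":0.025,"turn":0},{"tx":0.0,"ty":0,"tz":0.025,"turn":0}]'
python3 - <<'E'
from h import *
show("scene","l",290,200,60,50,12)
E
python3 -m pendant '[{"tx":0.0,"ty":-0.025,"tz":0.03,"turn":0},{"tx":-0.01,"ty":-0.06,"tz":0.06,"turn":0},{"tx":-0.02,"ty":-0.1,"tz":0.07,"turn":0},{"tx":-0.04,"ty":-0.13,"tz":0.07,"turn":0},{"tx":-0.07,"ty":-0.16,"tz":0.07,"turn":0}]'
python3 -m pendant '[{"tx":-0.01,"ty":-0.03,"tz":0.0,"turn":0},{"tx":-0.01,"ty":-0.03,"tz":0.0,"turn":0}]'
python3 - <<'E'
from h import *
show("top","m",262,238,40,24,18)
g=cv2.imread("pics/m_full.png",0)
print("     ",*range(276,292))
for r in range(243,259): print(r,g[r,276:292])
print(manip.get_state()["tool_pos"])
E
```

```text
t: 11.82
tool_pos: [0.4675, -0.2631, 0.1133]
tool_rot: [3.139, -0.006, -0.027]
contact_force: [-2.0, -3.3, 5.2]
gripper_width: 0.0001
t: 12.23
tool_pos: [0.4748, -0.2634, 0.1136]
tool_rot: [3.138, -0.006, -0.027]
contact_force: [1.4, -2.3, 5.0]
gripper_width: -0.0001
t: 12.57
tool_pos: [0.4753, -0.2637, 0.1413]
tool_rot: [3.137, -0.008, -0.027]
contact_force: [-0.2, -0.6, 1.3]
gripper_width: 0.0
t: 13.03
tool_pos: [0.4056, -0.4249, 0.2103]
tool_rot: [3.137, -0.009, -0.026]
contact_force: [1.2, -1.0, -0.3]
gripper_width: -0.0
t: 13.2
tool_pos: [0.3926, -0.4592, 0.2093]
tool_rot: [3.137, -0.007, -0.03]
contact_force: [1.3, -0.4, -0.9]
gripper_width: 0.0003
      276 277 278 279 280 281 282 283 284 285 286 287 288 289 290 291
243 [118  67 131 244 255 251 249 249 251 245 145 147 149 153 154 157]
244 [ 44  38  61 121 144 146 147 148 145 136  84  53  55  55  56  57]
245 [ 36  35  35  36  64 117 105  97  55  42  40  33  34  34  35  35]
246 [ 37  37  35  30  59 118 103  95  41  32  36  36  38  38  38  37]
247 [ 35  38  37  29 133 250 240 220  42  32  34  34  34  35  35  35]
248 [ 76  33  34  44 157 253 246 241 121  45  86  85  85  85  85  86]
249 [ 89  74  29  30  89 205 247 198  49  48  93  91  90  90  89  90]
250 [104  95  53  46  24  65 108  55   6  24  57  53  59  76  76  77]
251 [250 251 251 247 230 240 239 242 242 240 255 255 254 254 253 253]
252 [248 244 230 246 235 240 239 240 239 233 249 244 231 248 243 230]
253 [248 241 223 244 233 239 240 240 234 222 247 241 221 246 239 220]
254 [255 253 250 249 232 228 240 233 188 222 253 246 225 251 248 246]
255 [128 127 134 155 204 252 243 242 223 119 172 172 176 194 197 200]
256 [ 60  60  61  92 159 188 175 208 246  48  77  80  87  88  90  92]
257 [ 39  38  37  42  62  61  58  76 104  29  36  38  40  41  42  44]
258 [33 32 29 29 27 27 27 26 26 27 30 31 32 31 34 37]
[ 0.39383807 -0.45701012  0.20921141]
```

View pics/m.png

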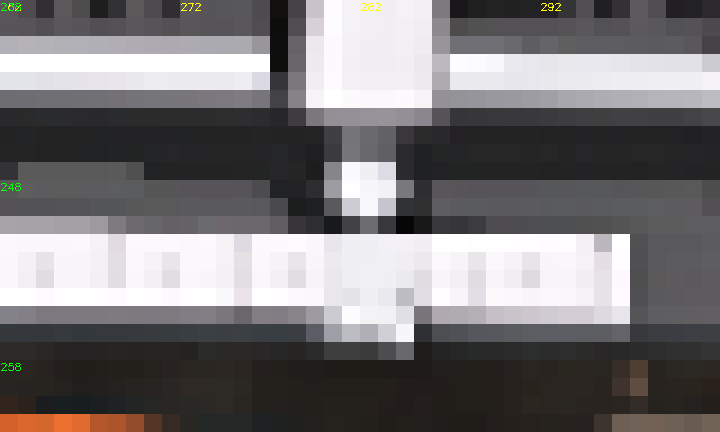

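View pics/l.png

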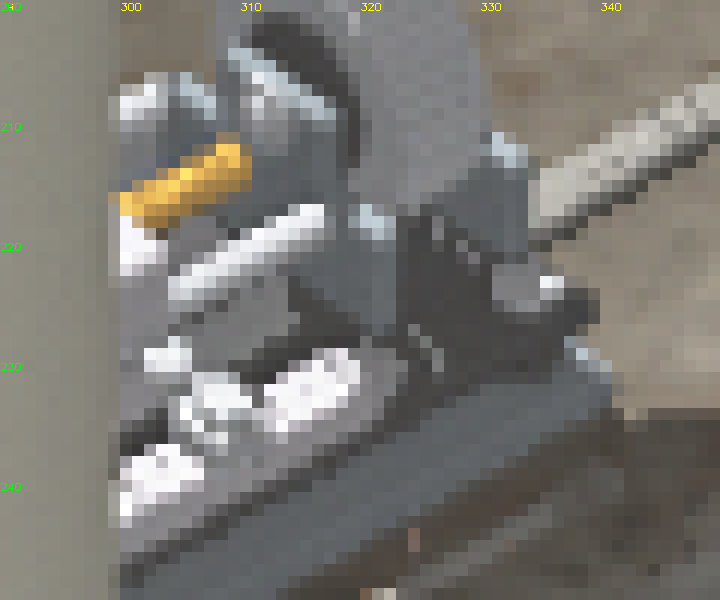

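```bash
python3 - <<'E'
from h import *
yaw=-.042;X=np.array([np.cos(yaw),np.sin(yaw),0]);Y=np.array([-X[1],X[0],0])
P=ray("top",(282.0,249),.06)
print("pointer",P, "x jig dirs per 10mm:")
for n in("top","scene"):
    a=proj(n,[P,P+X*.01,P+Y*.01,P-X*.02]);print(n,a.round(2).tolist(),(a[1]-a[0]).round(2),(a[2]-a[0]).round(2))
for z in(.05,.06,.066):
  for yaw in (-.03,-.042):
    y=np.array([-np.sin(yaw),np.cos(yaw)])
    print(z,yaw,"gap",1e3*(y@ray("top",(281.97,256),z)[:2]-y@P[:2]))
g=cv2.imread("pics/l_full.png",0)
print("     ",*range(299,316))
for r in range(224,240): print(r,g[r,299:316])
E
```

```text
pointer [ 0.43100843 -0.17546191  0.06      ] x jig dirs per 10mm:
top [[282.0, 249.0], [282.07, 245.57], [278.58, 248.92], [281.86, 255.88]] [ 0.07 -3.43] [-3.42 -0.08]
scene [[305.31, 230.42], [302.8, 228.48], [302.33, 232.02], [310.39, 234.37]] [-2.51 -1.94] [-2.97  1.6 ]
0.05 -0.03 gap -0.2812826236663901
0.05 -0.042 gap -0.5245829949017677
0.06 -0.03 gap -0.09044270945088306
0.06 -0.042 gap -0.33461355256192427
0.066 -0.03 gap 0.024061239078387864
0.066 -0.042 gap -0.22063188715801263
      299 300 301 302 303 304 305 306 307 308 309 310 311 312 313 314 315
224 [125 129 126 127 127 199 208 170 144 129  98 118 111 116 120  70  72]
225 [125 130 128 129 131 153 146 135 100  79 111 118 118 117 120  70  69]
226 [124 129 128 129 129 131 101  79 111 111 117 116 117 118 121 119  73]
227 [126 130 128 125 128  96 109 108 117 117 116 116 121 121 125  87  71]
228 [124 129 124 119 119 220 152 115 116 117 118 120 122  86  81  68  66]
229 [124 138 124 246 238 246 223 120 115 118 120 123  85  69  66  63  59]
230 [125 111 117 217 233 235 205 115 109 113  77  79  68  64  60 121 178]
231 [126 124 127 145 155 153 138 210 199 201 153  68  60  55 178 245 244]
232 [124 131 132 129 129 115 108 211 241 242 243 144 101 249 247 246 224]
233 [125 131 131 131 118 157 237 198 249 244 246 245 102 183 247 245 242]
234 [126 133 138 100  74 154 255 173 161 235 179 165 196 207 226 248 246]
235 [132 107  88  71  62 141 169 244 126 151 125 116 148 199 249 185 165]
236 [116  74  64  62  55 116 113 161 192 226 136 123 125 142 173 132 129]
237 [109  64  55 154 249 250 131 110 137 163 126 127 125 129 132 131 133]
238 [107 154 248 247 193 248 246 195 119 125 126 139 116 131 133 121 110]
239 [100 217 250 247 240 247 251 246 138 138 132 134 132 135 110  81  76]
```

Top view: the pointer is at column 282.0 on row 249 and the tab saddle at about 281.95 on row 256. With the jig's yaw that is −0.1 to −0.3 mm along y, below the measurement error. In the scene view the pointer tip, at about (305.5, 230.3), meets the tab's tip at about (306, 231). I'll let the arm settle clear of the jig, check that everything is at rest, and hand in.

```bash
python3 -m pendant '[{"tx":0,"ty":-0.02,"tz":0.02,"turn":0},{"tx":0,"ty":-0.02,"tz":0.02,"turn":0},{"tx":0,"ty":-0.02,"tz":0.02,"turn":0},{"tx":0,"ty":-0.02,"tz":0.02,"turn":0}]'
python3 - <<'E'
from h import *
f=manip.grab_frame("top");cv2.imwrite("pics/end.png",f[:,:,::-1])
a=cv2.imread("pics/end.png",0).astype(int);b=cv2.imread("pics/top0.png",0).astype(int)
d=abs(a-b)[120:265,150:420]>60
n,_,s,_=cv2.connectedComponentsWithStats(d.astype(np.uint8))
print([(x+150,y+120,w,h,A) for x,y,w,h,A in s[1:] if A>6])
print(a[247:251,278:287]); s=manip.get_state();print(s["tool_pos"],s["contact_force"],abs(s["joint_velocities"]).max())
E
```

```text
t: 13.58
tool_pos: [0.3942, -0.4761, 0.2285]
tool_rot: [3.139, -0.007, -0.029]
contact_force: [0.5, -1.0, 0.4]
gripper_width: 0.0003
[(np.int32(277), np.int32(220), np.int32(10), np.int32(31), np.int32(182)), (np.int32(290), np.int32(220), np.int32(10), np.int32(23), np.int32(157)), (np.int32(394), np.int32(239), np.int32(26), np.int32(26), np.int32(480)), (np.int32(292), np.int32(243), np.int32(8), np.int32(10), np.int32(38))]
[[ 36  29 133 250 240 220  43  31  34]
 [ 34  45 156 253 246 241 121  45  86]
 [ 29  30  88 205 247 198  50  46  93]
 [ 53  45  24  65 108  56   6  23  56]]
[ 0.39415014 -0.4759461   0.22846672] [ 0.31971932 -0.47029844  0.28301071] 0.002941729109258714
```

```bash
python3 -c "
from plant import manip
print(manip.sign_off())"
```

```text
the job is handed in; nothing more can be done
None
```

I rolled the adjuster wheel with the shut fingertips until the pointer stood level with the gauge tab, then handed the job in at about 13.6 s. It took six light strokes toward +x, with about 5–6 N read at the end of each move: four long ones, then 21 mm and 7 mm to finish.

**Last checks**
- **Pointer and tab:** the top camera puts the two tips within about 0.1–0.3 mm along the jig's y, with the pointer if anything slightly past the tab. I trust that to about ±0.5 mm.
- **Second view:** the scene camera is coarser and disagreed a little. It hinted the pointer might be up to about 0.7 mm short, and an even rougher estimate from blob centres gave 1.8 mm. I discounted both because the side faces of the parts skew that view, and left the pointer where it was.
- **Everything else:** around the jig and the nearby parts, the top picture before and after differs only at the sliding pad and where the arm itself is in view. That area did not take in the red screwdriver, which I saw in place only in an earlier full picture. The arm ended still, well clear of the jig, with its force reading at noise level. I did not measure the caliper's height after letting go, but nothing was pressing on it.

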